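Fit the iron rest to the pressing table

TASK

Fit the loose iron rest to the pressing table: slide its tongue fully home into the table bracket so that the hole in the tongue lies under the captive thumbscrew, then screw the thumbscrew down clockwise, through the tongue and into the bracket's base, until it is finger-tight and clamps the rest. Do it by feel: do not ram the rest into the bracket or force the screw, and leave the iron, the spray bottle, the starch can and the brush where they are.

Things in the scene. Friction and masses are not known exactly. Their poses are not given: they have to be found in the camera images.
- bracket: Fixed bracket. Origin on the table under the screw axis; x: the way the tongue is pushed in; z up. Aluminium base plate 80 x 90 x 4.5 mm with a black wear strip on it, more or less worn (top 5 to 7 mm above the table), 13 mm hole through both at the origin. Over it a white bridge (60 mm wide, 14 to 24 mm above the table) holds the thumbscrew; between is the slot for the tongue, open to -x.
- guide: Steel guide fixed in the bracket, same origin and axes: side cheeks 40 mm apart (2 mm of play a side for the tongue), a back stop with its face at x = +22.5 mm, and two flared wings 16 mm high, from x = -30 mm to the mouth at x = -61 mm, where they are about 70 mm apart. The rest touches the stop when fully home.
- screw: Captive black thumbscrew on the bracket's z axis; clockwise from above goes down, 12 mm a turn. It needs 4 to 6.2 rad. Free: 0.12 Nm; the torque rises when its 18 mm shoulder, 6 mm above the point, seats on the tongue, or when the point stands on metal with the holes out of line. Finger-tight is 0.3 to 0.5 Nm, 0.6 Nm too much. Fingers slip on the knob at 0.03 Nm per N of grip.
- knob_top (a point): Centre of the flat top of the thumbscrew's knob: lobed, 40 mm in diameter, 24 mm high; grip it across at any yaw from above. Its top starts 64 to 66 mm above the table, sinks 1.9 mm for each rad turned, and is 54 to 57 mm above the table when snug. Beside it nothing is higher than 24 mm (28 mm within 13 mm of the axis).
- screw_point (a point): Centre of the screw's lower end, 52 mm under the knob top; hidden in the bridge at first, 12 to 14 mm above the table. The point is 10 mm in diameter with a 1 mm chamfer. When snug it is 2.5 to 5 mm above the table, in the hole of the wear strip and base plate.
- rest: Loose iron rest, 0.45 to 0.8 kg, on slippery plastic feet; tray 170 x 130 mm (x -240 to -70 mm, rim 35 mm high) with red-brown pad; grey arm (bare from x -70 to +45 mm, 28 mm wide, 5 to 22 mm above the table), steel tongue (to x = +122.5 mm, 36 mm wide, 7.6 to 11.6 mm above the table). Origin on the table under the grip place; x to the tongue. Home: at x = -100 mm in the bracket's frame.
- rest_grip (a point): Grip place in the middle of the arm's bare part, 14 mm above the table over the rest's origin; axes as the rest's. Grip the arm here across its 28 mm width (y), from above, and slide the rest over the table on its feet.
- tongue_hole (a point): Centre of the 13 mm hole in the tongue, 9.6 mm above the table, 100 mm along x from the rest's origin, 22.5 mm short of the tongue's end.
- iron: Bystander: steel iron with a wooden handle, 210 x 112 x 130 mm, on a black rubber mat. Origin under its middle.
- spray: Bystander: white spray bottle with a blue head, 68 mm in diameter, 152 mm high. Origin under its middle.
- starch: Bystander: can with a blue label, 60 mm in diameter, 120 mm high. Origin under its middle.
- brush: Bystander: brush with a wooden handle, 200 mm long, lying along its x. Origin under its middle.

How it is judged (in metres and radians):
On the way, in this order (a step that is already met when the one before it is completed fails the run):
1. the tongue is fully home in the bracket, its hole under the thumbscrew (x of tongue_hole in the frame of bracket between -0.003 and 0.003 m and y of tongue_hole in the frame of bracket between -0.003 and 0.003 m and z of tongue_hole in the frame of bracket below 0.013 m and angle between the x axis of rest and the x axis of bracket, either way round below 0.08 rad), for 0.2 s.
2. the screw's point has passed through the tongue into the hole of the base (all of step 1 and z of screw_point in the frame of bracket below 0.0054 m and horizontal distance between screw_point and tongue_hole below 0.003 m), for 0.2 s.
At the end, for the whole second after the job is handed in: Tongue home: hole within 3 mm of the screw axis along and across, in line within 0.08 rad; screw point through it and into the base (under 5.4 mm above the table); screw pressing on the rest with over 20 N; rest level on its feet (0.05 rad) and still (all of step 2 and contact force between screw and rest above 20 N and linear speed of rest below 0.01 m/s and angle between rest's own z axis and vertical below 0.05 rad); the robot touches nothing.
It fails at once if the rest is rammed or jammed: more than 45 N between it and the bracket's guide (contact force between rest and guide above 45 N).
It fails at once if the screw is forced: more than 70 N between it and the rest (contact force between screw and rest above 70 N).
It fails at once if the iron, spray bottle, starch can or brush is disturbed (moved more than 20 mm) (distance of any of iron, spray, starch, brush from where it was at the start of the episode above 0.02 m).
It also fails if it takes over 72 s, if anything falls off the work surface, if the arm or the gripper's body presses on something with over 40 N, if the wrist force passes 120 N, or if a joint passes its speed limit or range.

ROBOT

A 6-joint arm with a two-finger parallel gripper is mounted at the origin on the work surface. World frame = base frame: x ahead of the robot, y to its left, z up, the work surface at z = 0. Lengths are in m, angles in degrees, forces in N, time in s.
With the tool pointing down it reaches from about 0.325 to 0.9 m from the base axis. Payload 6.1 kg.
Tool frame: the origin (TCP) lies between the finger pads; the fingertips stand 19 mm ahead of it and the grasp point (between the pads) is the TCP; z points along the fingers, y is the line along which they close (so a half turn about z gives the same grasp; the last joint's range is limited). The gripper opens to 87 mm and grips with 3 to 60 N. Pads are 19 mm wide; open, the fingers measure 117 mm over their backs; the gripper's body (75 mm by 190 mm) begins 51 mm behind the grasp point.
Start: joints at [-75.063, 12.628, 87.462, -0, 79.91, -7.225], TCP at [0.236, -0.579, 0.242] pointing down, gripper open.
Joint ranges: [-170.65, 170.65], [-52.31, 119.04], [5.05, 147.46], [-71.25, 251.25], [11.57, 151.72], [-153.62, 153.62]. Speed limits (degrees/s): [147.25, 147.25, 172.46, 180, 180, 180].

INTERFACE

Orientations are given as a 3x3 rotation matrix whose columns are the frame's x, y, z axes.
In Python, from plant import manip, cams, ticket gives the robot as it stands.
- The arm moves only by the tool servo_tool, never from a script. Its argument "series" is a list of rows, each an object of numbers: "x", "y", "z": the shift along the tool's x, y, z in mm; "twist": the turn about the tool's z in rad; "fingers": the finger opening in mm, from 0 to 87. In form: [{"x": .., "y": .., "z": .., "twist": .., "fingers": ..}, ...]. A call has 1 to 5 rows; each row shifts and turns the commanded pose from where the row before left it, along the tool's axes as they then stand; what a row does not reach is not made up. A row lasts 1/10 s, in which the tool goes at most 50 mm and 8.59 degrees, less where a joint would pass 70% of its speed; a pose out of reach is approached as far as the arm can. A call with a gripper value outside its range is refused whole. The fingers move at their own pace and stop on an object; the grip force is fixed at half the most. Time passes only in rows, so rows that do not move let the fingers close. It gives the time, the measured TCP pose, the force, the opening and the grip force at its end, in the units of the state.
- manip.observe(): the state, without advancing time (a new reading comes with each control period).
- cams.read_camera(name): name is "scene" or "top"; returns a dict with "img" (480x640x3 uint8, red, green, blue), "fovy" (degrees; the focal length in pixels is half the picture's height over the tangent of half this angle, whatever the lens; pixels are square), "cx", "cy" (the principal point, pixels), "origin" and "attitude" of the camera in the world. Camera axes: x right, y down, z forward; pixel columns grow to the right and rows downward; lengths in m; the calibration is good to about 2 mm. A picture is of the moment at which its call begins. There is no depth.
- ticket.close_job(): hands the job in; it is judged then, once.
The state is a dict: "time_s": time; "joint_positions": joint angles; "dq": joint speeds; "joint_efforts": joint torques, N m; "ee_pos": TCP position; "orientation": TCP orientation; "ft_force": force on the tool from outside, world axes, zero at the start; "torque": the same for the moment, N m; "gripper_width": opening from 0.0 (shut) to 1.0 (fully open); "gripper_force": force on a finger pad.
Only numpy, scipy, OpenCV 4.12 (cv2) and the standard library are available. Lean on these libraries where they do the work, as an engineer would, in place of code of your own. Each camera call takes 0.05 s, during which the arm holds its last target. There are 200 camera calls.

## Working session

There is one attempt and no reset: what is moved stays moved. The work goes in short steps, Python scripts to look and compute and a tool call to move; the robot and the scene stay as the last step left them, time stands still between calls to the robot, and variables do not carry over. Pictures are saved under pics/ and viewed, at most 10 in all, crops included, and the job is handed in when it is done.

Besides the shell and the picture viewer there is one more tool, called after "Emit:" by a JSON object that holds its "op" and its "data". servo_tool: Moves the arm, as the interface text tells. Its arguments: {"type":"object","properties":{"series":{"type":"array"}},"required":["series"]}

```bash
mkdir -p pics; cat > h.py <<'E'
import numpy as np, cv2
from plant import manip, cams, ticket
def shot(n,f=None):
    c=cams.read_camera(n)
    if f: cv2.imwrite(f,c["img"][:,:,::-1])
    return c
def ray(c,u,v,z):
    f=240/np.tan(np.radians(c["fovy"])/2)
    d=np.array(c["attitude"])@np.array([(u-c["cx"])/f,(v-c["cy"])/f,1.])
    o=np.array(c["origin"]); return o+d*(z-o[2])/d[2]
def proj(c,p):
    f=240/np.tan(np.radians(c["fovy"])/2)
    q=np.array(c["attitude"]).T@(np.array(p)-np.array(c["origin"]))
    return q[:2]/q[2]*f+[c["cx"],c["cy"]]
E
python3 - <<'E'
from h import *
for n in("top","scene"):
    c=shot(n,f"pics/{n}0.png"); print({k:v for k,v in c.items() if k!="img"})
print(manip.observe())
E
```

```text
{'fovy': 48.60660977476573, 'cx': 323.16160996934605, 'cy': 240.15161540616054, 'origin': array([ 0.43565387, -0.02241813,  1.6681943 ]), 'attitude': array([[-0.00903361, -0.99516537,  0.09779716],
       [-0.99991266,  0.00993345,  0.00871814],
       [-0.00964745, -0.09770986, -0.99516818]])}
{'fovy': 56.06823737045962, 'cx': 319.50179359256117, 'cy': 234.30461546093332, 'origin': array([1.18396757, 0.23659005, 0.95453606]), 'attitude': array([[-0.37294303,  0.74402254, -0.5543861 ],
       [ 0.92777623,  0.29128032, -0.23321031],
       [-0.01203196, -0.6013204 , -0.7989174 ]])}
{'time_s': 0.1, 'joint_positions': array([-7.50639322e+01,  1.26699016e+01,  8.75209211e+01,  4.79000788e-05,
        7.99084825e+01, -7.22353962e+00]), 'dq': array([-0.01926865, -0.06624655, -0.05894211,  0.04728921, -0.0887234 ,
        0.01262445]), 'joint_efforts': array([ 1.01612415e-03, -4.95937836e+01, -3.88522768e+01,  7.02435826e-02,
        5.14403160e-02, -4.28417059e-05]), 'ee_pos': array([ 0.23561663, -0.57831616,  0.24053968]), 'orientation': array([[ 9.26136831e-01,  3.77187449e-01, -4.45922098e-04],
       [ 3.77187650e-01, -9.26135342e-01,  1.67485629e-03],
       [ 2.18750557e-04, -1.71934240e-03, -9.99998498e-01]]), 'ft_force': array([-0.11307635, -0.34952104,  0.16083591]), 'torque': array([-0.03474237,  0.06532704, -0.06933202]), 'gripper_force': 0.0, 'gripper_width': 0.9973519443013197}
```

View pics/top0.png

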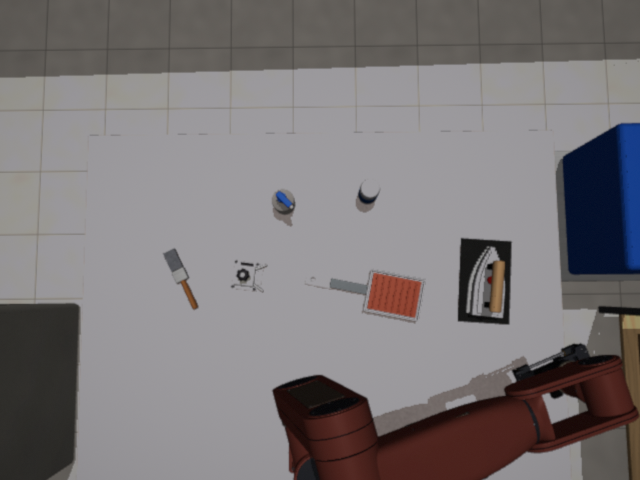

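View pics/scene0.png

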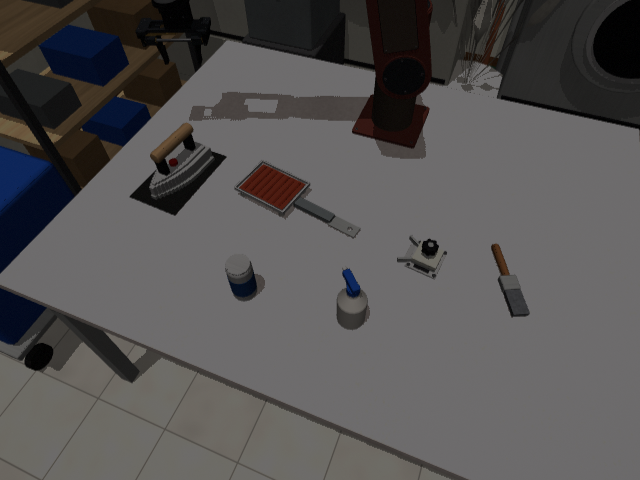

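The top view shows the rest (tray centre ≈ (394,296), tongue hole ≈ (313,280)) and the bracket with its knob at ≈ (243,274), its mouth facing the rest. In the scene view the tongue hole is at ≈ (350,230) and the knob at ≈ (430,246). Next I'll look at enlarged crops.

```bash
python3 - <<'E'
import cv2,numpy as np
t=cv2.imread("pics/top0.png");s=cv2.imread("pics/scene0.png")
r=lambda i,x,y,w,h,k:cv2.resize(i[y:y+h,x:x+w],None,fx=k,fy=k,interpolation=cv2.INTER_CUBIC)
a=r(t,225,250,50,50,6); b=r(t,298,264,83,50,6)
c=r(s,393,228,60,50,6); d=r(s,290,190,73,50,6)
out=np.vstack([np.hstack([a,b]),np.hstack([c,d])]);print(out.shape)
cv2.imwrite("pics/crop1.png",out)
E
```

```text
(600, 798, 3)
```

View pics/crop1.png

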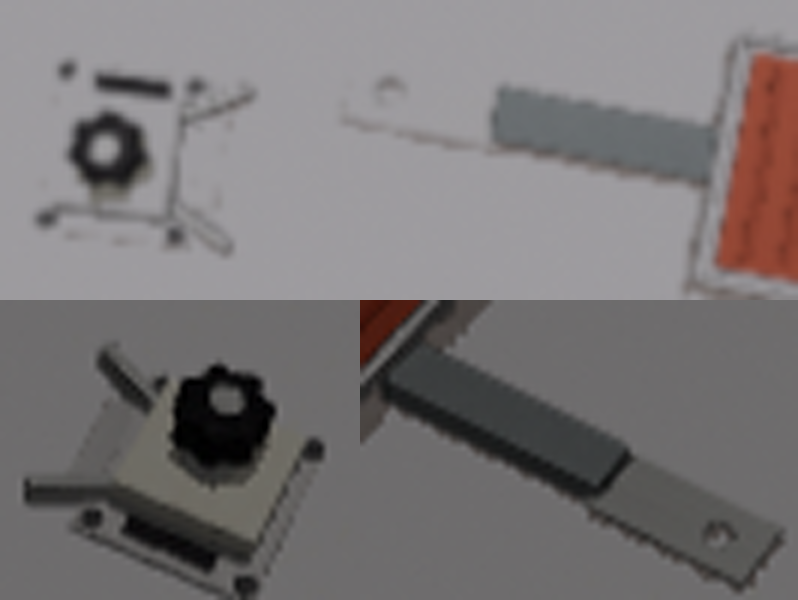

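```bash
python3 - <<'E'
from h import *
T=shot("top");S=shot("scene")
ta=lambda x,y:(225+x/6-.4,250+y/6-.4); tb=lambda x,y:(298+(x-300)/6-.4,264+y/6-.4)
sc=lambda x,y:(393+x/6-.4,228+(y-300)/6-.4); sd=lambda x,y:(290+(x-360)/6-.4,190+(y-300)/6-.4)
P=lambda n,c,p,z:print(n,ray(c,*p,z)[:2].round(4))
P("hole T",T,tb(390,90),.0116);P("hole S",S,sd(718,533),.0110)
for p in((503,88),(495,143),(710,128),(710,182)):P("arm T",T,tb(*p),.022)
for p in((630,450),(592,492),(420,345),(388,380)):P("arm S",S,sd(*p),.022)
for p in((782,537),(742,588)):P("tip S",S,sd(*p),.0100)
P("knob T",T,ta(104,150),.065);P("knob S",S,sc(227,400),.065)
for p in((67,69),(196,86),(46,218),(175,236)):P("scr T",T,ta(*p),.006)
for p in((92,518),(245,585),(313,450)):P("scr S",S,sc(*p),.006)
for n,c in(("T",T),("S",S)):
    h=cv2.cvtColor(c["img"],cv2.COLOR_RGB2HSV); m=cv2.inRange(h,(0,120,60),(12,255,255))
    x0,y0,x1,y1=(355,265,430,325) if n=="T" else (230,155,315,215)
    k=np.zeros_like(m);k[y0:y1,x0:x1]=m[y0:y1,x0:x1]
    k=cv2.morphologyEx(k,cv2.MORPH_CLOSE,np.ones((5,5)))
    cs=max(cv2.findContours(k,0,2)[0],key=cv2.contourArea)[:,0,:]
    w=np.array([ray(c,*q,.008)[:2] for q in cs],np.float32)*1000
    print("pad",n,cv2.minAreaRect(w))
print(manip.observe()["time_s"])
E
```

```text
hole T [0.4786 0.026 ]
hole S [0.4825 0.0272]
arm T [ 0.4788 -0.0325]
arm T [ 0.4506 -0.0281]
arm T [ 0.4573 -0.1387]
arm T [ 0.4297 -0.1382]
arm S [ 0.4609 -0.0226]
arm S [ 0.4894 -0.0297]
arm S [ 0.4375 -0.1348]
arm S [ 0.4624 -0.14  ]
tip S [0.4736 0.0539]
tip S [0.5064 0.0468]
knob T [0.4912 0.2376]
knob S [0.4968 0.2383]
scr T [0.5357 0.2668]
scr T [0.5262 0.1993]
scr T [0.4582 0.2772]
scr T [0.4483 0.2099]
scr S [0.5312 0.2005]
scr S [0.5401 0.2672]
scr S [0.4636 0.2784]
pad T ((426.6083068847656, -225.35910034179688), (148.4274139404297, 109.98992919921875), 78.5133285522461)
pad S ((414.6346130371094, -232.13021850585938), (151.739990234375, 113.70950317382812), 78.44550323486328)
0.2
```

Emit:
{"op": "servo_tool", "data": {"series": [{"x":33.3,"y":-32,"z":0,"twist":0,"fingers":60},{"x":33.3,"y":-32,"z":0,"twist":0,"fingers":60},{"x":33.3,"y":-32,"z":0,"twist":0,"fingers":60},{"x":33.3,"y":-32,"z":0,"twist":0,"fingers":60},{"x":33.3,"y":-32,"z":0,"twist":0,"fingers":60}]}}

```text
time_s: 0.7
ee_pos: [0.3299, -0.3661, 0.2413]
orientation: [[0.926, 0.377, 0.0], [0.377, -0.926, 0.0], [0.0, -0.0, -1.0]]
ft_force: [0.5, 0.2, 0.4]
gripper_width: 0.71
gripper_force: 0.0
```

Emit:
{"op": "servo_tool", "data": {"series": [{"x":33.3,"y":-32,"z":0,"twist":0,"fingers":60},{"x":33.3,"y":-32,"z":0,"twist":0,"fingers":60},{"x":33.3,"y":-32,"z":0,"twist":0,"fingers":60},{"x":33.3,"y":-32,"z":0,"twist":0,"fingers":60},{"x":33.3,"y":-32,"z":0,"twist":0,"fingers":60}]}}

```text
time_s: 1.2
ee_pos: [0.4238, -0.155, 0.2417]
orientation: [[0.926, 0.377, 0.001], [0.377, -0.926, -0.0], [0.0, 0.0, -1.0]]
ft_force: [0.5, -0.0, -0.1]
gripper_width: 0.689
gripper_force: 0.0
```

Emit:
{"op": "servo_tool", "data": {"series": [{"x":0,"y":0,"z":0,"twist":-0.14,"fingers":60},{"x":0,"y":0,"z":0,"twist":-0.14,"fingers":60},{"x":0,"y":0,"z":0,"twist":-0.14,"fingers":60},{"x":0,"y":0,"z":0,"twist":-0.14,"fingers":60},{"x":0,"y":0,"z":0,"twist":-0.14,"fingers":60}]}}

```text
time_s: 1.7
ee_pos: [0.4234, -0.1566, 0.2414]
orientation: [[0.46, 0.888, -0.0], [0.888, -0.46, 0.0], [0.0, -0.0, -1.0]]
ft_force: [0.4, -0.5, -0.3]
gripper_width: 0.689
gripper_force: 0.0
```

Emit:
{"op": "servo_tool", "data": {"series": [{"x":0,"y":0,"z":0,"twist":-0.14,"fingers":60},{"x":0,"y":0,"z":0,"twist":-0.14,"fingers":60},{"x":0,"y":0,"z":0,"twist":0,"fingers":60}]}}

```text
time_s: 2.0
ee_pos: [0.4233, -0.1568, 0.2414]
orientation: [[0.201, 0.98, -0.0], [0.98, -0.201, 0.0], [0.0, -0.0, -1.0]]
ft_force: [-0.8, 0.6, -0.1]
gripper_width: 0.691
gripper_force: 0.0
```

Emit:
{"op": "servo_tool", "data": {"series": [{"x":45.6,"y":9.7,"z":0,"twist":0,"fingers":60},{"x":45.6,"y":9.7,"z":0,"twist":0,"fingers":60},{"x":0,"y":0,"z":45,"twist":0,"fingers":60},{"x":0,"y":0,"z":45,"twist":0,"fingers":60},{"x":0,"y":0,"z":45,"twist":0,"fingers":60}]}}

```text
time_s: 2.5
ee_pos: [0.4614, -0.0709, 0.1056]
orientation: [[0.205, 0.979, 0.002], [0.979, -0.205, -0.001], [-0.0, 0.002, -1.0]]
ft_force: [1.3, 0.5, -0.5]
gripper_width: 0.69
gripper_force: 0.0
```

Emit:
{"op": "servo_tool", "data": {"series": [{"x":0,"y":0,"z":40,"twist":0,"fingers":60},{"x":0,"y":0,"z":20,"twist":0,"fingers":60},{"x":0,"y":0,"z":15,"twist":0,"fingers":60},{"x":0,"y":0,"z":9,"twist":0,"fingers":60},{"x":0,"y":0,"z":0,"twist":0,"fingers":60}]}}

```text
time_s: 3.0
ee_pos: [0.46, -0.0712, 0.0215]
orientation: [[0.205, 0.979, -0.002], [0.979, -0.205, 0.001], [0.0, -0.002, -1.0]]
ft_force: [-0.2, -1.3, -0.4]
gripper_width: 0.687
gripper_force: 0.0
```

Emit:
{"op": "servo_tool", "data": {"series": [{"x":0,"y":0,"z":0,"twist":0,"fingers":36},{"x":0,"y":0,"z":0,"twist":0,"fingers":32},{"x":0,"y":0,"z":0,"twist":0,"fingers":20},{"x":0,"y":0,"z":0,"twist":0,"fingers":20},{"x":0,"y":0,"z":0,"twist":0,"fingers":20}]}}

```text
time_s: 3.5
ee_pos: [0.4609, -0.0715, 0.0229]
orientation: [[0.203, 0.979, -0.0], [0.979, -0.203, -0.0], [-0.0, -0.0, -1.0]]
ft_force: [-0.5, -0.1, 1.9]
gripper_width: 0.32
gripper_force: 7.2
```

```bash
python3 - <<'E'
from h import *
T=shot("top","pics/t2.png");S=shot("scene","pics/s2.png")
t=T["img"];s=S["img"]
r=lambda i,x,y,w,h,k:cv2.resize(i[y:y+h,x:x+w,::-1],None,fx=k,fy=k,interpolation=cv2.INTER_CUBIC)
cv2.imwrite("pics/crop2.png",np.vstack([r(t,225,250,160,60,5),r(s,290,190,160,60,5)]))
print(manip.observe()["torque"])
E
```

```text
[ 0.06538569  0.34537114 -0.15663805]
```

View pics/crop2.png

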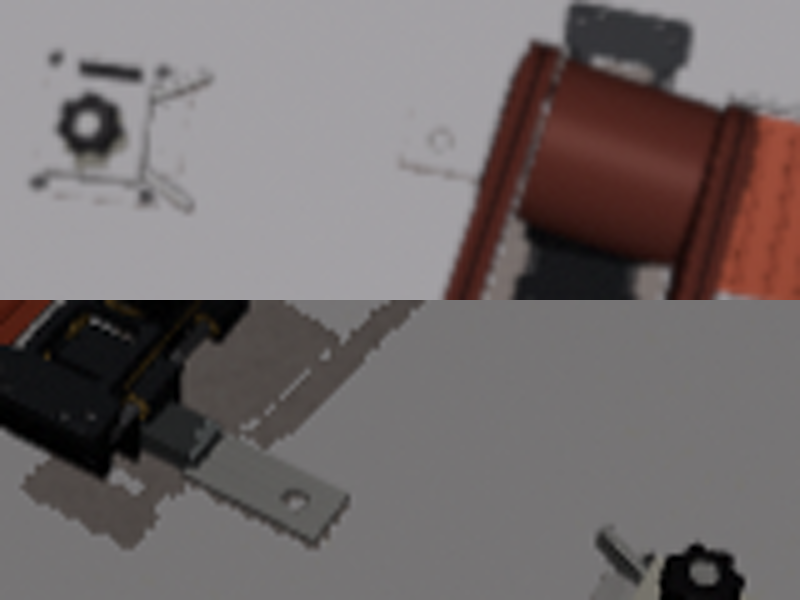

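Rest is gripped (28 mm opening, as it should be); the tongue hole shows at crop (441,140) in the top part and (295,499) in the scene part, consistent with the TCP + 100 mm. I'll align to the bracket axis and advance to the mouth.

Emit:
{"op": "servo_tool", "data": {"series": [{"x":0,"y":-4,"z":0,"twist":-0.022,"fingers":20},{"x":0,"y":-4,"z":0,"twist":-0.022,"fingers":20},{"x":0,"y":-3.3,"z":0,"twist":-0.021,"fingers":20},{"x":15,"y":0,"z":0,"twist":0,"fingers":20},{"x":20,"y":0,"z":0,"twist":0,"fingers":20}]}}

```text
time_s: 4.1
ee_pos: [0.4546, -0.0356, 0.0229]
orientation: [[0.139, 0.99, 0.0], [0.99, -0.139, -0.002], [-0.001, 0.001, -1.0]]
ft_force: [-0.7, -3.5, 2.5]
gripper_width: 0.319
gripper_force: 30.0
```

Emit:
{"op": "servo_tool", "data": {"series": [{"x":20,"y":0,"z":0,"twist":0,"fingers":20},{"x":20,"y":0,"z":0,"twist":0,"fingers":20},{"x":20,"y":0,"z":0,"twist":0,"fingers":20},{"x":10,"y":0,"z":0,"twist":0,"fingers":20},{"x":0,"y":0,"z":0,"twist":0,"fingers":20}]}}

```text
time_s: 4.6
ee_pos: [0.4646, 0.0358, 0.0229]
orientation: [[0.137, 0.991, 0.001], [0.991, -0.137, 0.001], [0.001, 0.001, -1.0]]
ft_force: [1.4, 4.3, 6.0]
gripper_width: 0.318
gripper_force: 30.0
```

```bash
python3 - <<'E'
from h import *
T=shot("top","pics/t3.png");S=shot("scene","pics/s3.png")
t=T["img"];s=S["img"]
r=lambda i,x,y,w,h,k:cv2.resize(i[y:y+h,x:x+w,::-1],None,fx=k,fy=k,interpolation=cv2.INTER_CUBIC)
cv2.imwrite("pics/crop3.png",np.vstack([r(t,225,255,100,35,8),r(s,355,220,100,40,8)]))
o=manip.observe();print(o["ee_pos"],o["orientation"][:,0],o["ft_force"],o["torque"])
E
```

```text
[0.4645827  0.03506219 0.02282555] [0.13790464 0.99044479 0.00119266] [0.65233422 3.47735916 5.79113659] [ 0.58815045 -0.02031641  0.01296716]
```

View pics/crop3.png

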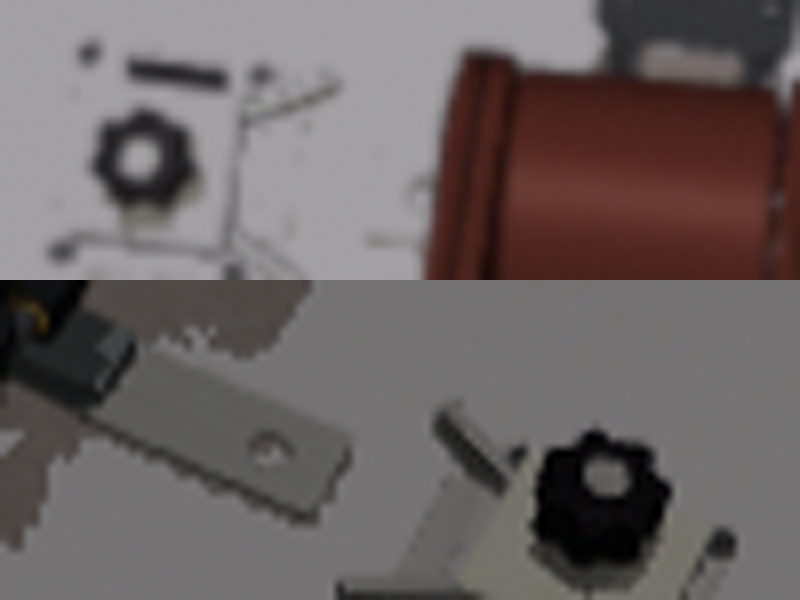

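```bash
python3 - <<'E'
from h import *
S=shot("scene");T=shot("top")
h=ray(S,388.3,240.5,.0112)[:2]; k=ray(S,430.5,244.3,.065)[:2]
b=np.array([.4974,.23945]); xb=np.array([.1392,.9903]); yb=np.array([-.9903,.1392])
for n,o in(("knob",k),("scr",b)): print(n,o,h,(h-o)@xb,(h-o)@yb)
# tongue end corners, S
a,c=[ray(S,355+u/8-.4,220+(v-280)/8-.4,.0105)[:2] for u,v in((350,448),(312,515))]
print("tip mid",((a+c)/2-k)@xb,((a+c)/2-k)@yb, np.linalg.norm(a-c))
hT=ray(T,225+421/8-.4,255+186/8-.4,.0112)[:2];kT=ray(T,225+141/8-.4,255+157/8-.4,.065)[:2];print("T",hT,kT,(hT-kT)@xb,(hT-kT)@yb)
E
```

```text
knob [0.49682775 0.23847559] [0.48308825 0.13445535] -0.10492377487565459 -0.0008733931548265631
scr [0.4974  0.23945] [0.48308825 0.13445535] -0.1059683950442862 -0.00044233229259085793
tip mid -0.08220729550751874 -0.0030525390582926432 0.03025766713201072
T [0.48196991 0.13620417] [0.49236091 0.23672038] -0.10098762335679566 -0.0037016441396117462
```

Emit:
{"op": "servo_tool", "data": {"series": [{"x":12,"y":-1,"z":0,"twist":0,"fingers":20},{"x":12,"y":0,"z":0,"twist":0,"fingers":20},{"x":12,"y":0,"z":0,"twist":0,"fingers":20},{"x":6,"y":0,"z":0,"twist":0,"fingers":20},{"x":0,"y":0,"z":0,"twist":0,"fingers":20}]}}

```text
time_s: 5.3
ee_pos: [0.4696, 0.0769, 0.0229]
orientation: [[0.138, 0.99, 0.001], [0.99, -0.138, 0.001], [0.001, 0.001, -1.0]]
ft_force: [-0.4, 2.4, 5.3]
gripper_width: 0.321
gripper_force: 30.0
```

Emit:
{"op": "servo_tool", "data": {"series": [{"x":3,"y":0,"z":0,"twist":0,"fingers":20},{"x":3,"y":0,"z":0,"twist":0,"fingers":20},{"x":3,"y":0,"z":0,"twist":0,"fingers":20}]}}

```text
time_s: 5.6
ee_pos: [0.4707, 0.0845, 0.0228]
orientation: [[0.138, 0.99, 0.0], [0.99, -0.138, -0.001], [-0.001, 0.0, -1.0]]
ft_force: [0.3, -3.3, 5.4]
gripper_width: 0.32
gripper_force: 30.0
```

Emit:
{"op": "servo_tool", "data": {"series": [{"x":3,"y":0,"z":0,"twist":0,"fingers":20},{"x":3,"y":0,"z":0,"twist":0,"fingers":20}]}}

```text
time_s: 5.8
ee_pos: [0.4715, 0.0905, 0.0228]
orientation: [[0.138, 0.99, 0.0], [0.99, -0.138, -0.001], [-0.001, 0.0, -1.0]]
ft_force: [-0.5, -3.2, 5.8]
gripper_width: 0.319
gripper_force: 30.0
```

Emit:
{"op": "servo_tool", "data": {"series": [{"x":3,"y":0,"z":0,"twist":0,"fingers":20},{"x":3,"y":0,"z":0,"twist":0,"fingers":20},{"x":3,"y":0,"z":0,"twist":0,"fingers":20}]}}

```text
time_s: 6.1
ee_pos: [0.4728, 0.0994, 0.0228]
orientation: [[0.138, 0.99, 0.0], [0.99, -0.138, -0.001], [-0.001, 0.0, -1.0]]
ft_force: [-1.0, -3.3, 5.6]
gripper_width: 0.321
gripper_force: 30.0
```

Emit:
{"op": "servo_tool", "data": {"series": [{"x":3,"y":0,"z":0,"twist":0,"fingers":20},{"x":3,"y":0,"z":0,"twist":0,"fingers":20}]}}

```text
time_s: 6.3
ee_pos: [0.4736, 0.1053, 0.0228]
orientation: [[0.138, 0.99, 0.0], [0.99, -0.138, -0.001], [-0.001, 0.0, -1.0]]
ft_force: [0.1, -4.4, 6.6]
gripper_width: 0.321
gripper_force: 30.0
```

Emit:
{"op": "servo_tool", "data": {"series": [{"x":3,"y":0,"z":0,"twist":0,"fingers":20},{"x":3,"y":0,"z":0,"twist":0,"fingers":20},{"x":3,"y":0,"z":0,"twist":0,"fingers":20}]}}

```text
time_s: 6.6
ee_pos: [0.4748, 0.1142, 0.0228]
orientation: [[0.138, 0.99, 0.0], [0.99, -0.138, -0.001], [-0.001, 0.0, -1.0]]
ft_force: [-0.3, -3.1, 6.5]
gripper_width: 0.315
gripper_force: 30.0
```

Emit:
{"op": "servo_tool", "data": {"series": [{"x":3,"y":0,"z":0,"twist":0,"fingers":20},{"x":3,"y":0,"z":0,"twist":0,"fingers":20},{"x":3,"y":0,"z":0,"twist":0,"fingers":20}]}}

```text
time_s: 6.9
ee_pos: [0.4761, 0.1231, 0.0228]
orientation: [[0.138, 0.99, 0.0], [0.99, -0.138, -0.001], [-0.001, 0.0, -1.0]]
ft_force: [0.0, -3.0, 6.2]
gripper_width: 0.321
gripper_force: 30.0
```

Now finer steps near the stop.

Emit:
{"op": "servo_tool", "data": {"series": [{"x":2,"y":0,"z":0,"twist":0,"fingers":20},{"x":2,"y":0,"z":0,"twist":0,"fingers":20},{"x":1.5,"y":0,"z":0,"twist":0,"fingers":20},{"x":1.5,"y":0,"z":0,"twist":0,"fingers":20}]}}

```text
time_s: 7.3
ee_pos: [0.4771, 0.13, 0.0228]
orientation: [[0.138, 0.99, 0.0], [0.99, -0.138, -0.001], [-0.001, 0.0, -1.0]]
ft_force: [-0.6, -4.1, 6.5]
gripper_width: 0.317
gripper_force: 30.0
```

Emit:
{"op": "servo_tool", "data": {"series": [{"x":1.5,"y":0,"z":0,"twist":0,"fingers":20},{"x":1,"y":0,"z":0,"twist":0,"fingers":20}]}}

```text
time_s: 7.5
ee_pos: [0.4774, 0.1325, 0.0228]
orientation: [[0.138, 0.99, 0.0], [0.99, -0.138, -0.001], [-0.001, 0.0, -1.0]]
ft_force: [-0.7, -3.3, 5.3]
gripper_width: 0.318
gripper_force: 30.0
```

Emit:
{"op": "servo_tool", "data": {"series": [{"x":1,"y":0,"z":0,"twist":0,"fingers":20}]}}

```text
time_s: 7.6
ee_pos: [0.4775, 0.1335, 0.0228]
orientation: [[0.138, 0.99, 0.0], [0.99, -0.138, -0.001], [-0.001, 0.0, -1.0]]
ft_force: [0.0, -3.2, 6.0]
gripper_width: 0.32
gripper_force: 30.0
```

Emit:
{"op": "servo_tool", "data": {"series": [{"x":1,"y":0,"z":0,"twist":0,"fingers":20},{"x":1,"y":0,"z":0,"twist":0,"fingers":20}]}}

```text
time_s: 7.8
ee_pos: [0.4778, 0.1355, 0.0228]
orientation: [[0.138, 0.99, 0.0], [0.99, -0.138, -0.001], [-0.001, 0.0, -1.0]]
ft_force: [-0.9, -3.3, 7.1]
gripper_width: 0.318
gripper_force: 30.0
```

Emit:
{"op": "servo_tool", "data": {"series": [{"x":1,"y":0,"z":0,"twist":0,"fingers":20}]}}

```text
time_s: 7.9
ee_pos: [0.4779, 0.1364, 0.0228]
orientation: [[0.138, 0.99, 0.0], [0.99, -0.138, -0.001], [-0.001, 0.0, -1.0]]
ft_force: [-1.0, -3.7, 5.6]
gripper_width: 0.323
gripper_force: 30.0
```

Emit:
{"op": "servo_tool", "data": {"series": [{"x":0.7,"y":0,"z":0,"twist":0,"fingers":20}]}}

```text
time_s: 8.0
ee_pos: [0.478, 0.1371, 0.0228]
orientation: [[0.138, 0.99, 0.0], [0.99, -0.138, -0.001], [-0.001, 0.0, -1.0]]
ft_force: [-0.5, -3.0, 7.1]
gripper_width: 0.317
gripper_force: 30.0
```

Emit:
{"op": "servo_tool", "data": {"series": [{"x":0.7,"y":0,"z":0,"twist":0,"fingers":20}]}}

```text
time_s: 8.1
ee_pos: [0.4781, 0.1378, 0.0228]
orientation: [[0.138, 0.99, 0.0], [0.99, -0.138, -0.001], [-0.001, 0.0, -1.0]]
ft_force: [0.2, -4.0, 6.4]
gripper_width: 0.323
gripper_force: 30.0
```

Emit:
{"op": "servo_tool", "data": {"series": [{"x":0.7,"y":0,"z":0,"twist":0,"fingers":20}]}}

```text
time_s: 8.2
ee_pos: [0.4782, 0.1385, 0.0228]
orientation: [[0.138, 0.99, 0.0], [0.99, -0.138, -0.001], [-0.001, 0.0, -1.0]]
ft_force: [-1.2, -3.4, 6.2]
gripper_width: 0.319
gripper_force: 30.0
```

Emit:
{"op": "servo_tool", "data": {"series": [{"x":0.7,"y":0,"z":0,"twist":0,"fingers":20}]}}

```text
time_s: 8.3
ee_pos: [0.4783, 0.1392, 0.0228]
orientation: [[0.138, 0.99, 0.0], [0.99, -0.138, -0.001], [-0.001, 0.0, -1.0]]
ft_force: [-0.8, -4.0, 7.1]
gripper_width: 0.319
gripper_force: 30.0
```

Emit:
{"op": "servo_tool", "data": {"series": [{"x":0.7,"y":0,"z":0,"twist":0,"fingers":20}]}}

```text
time_s: 8.4
ee_pos: [0.4784, 0.1394, 0.0228]
orientation: [[0.138, 0.99, -0.0], [0.99, -0.138, -0.002], [-0.002, 0.0, -1.0]]
ft_force: [-1.0, -7.6, 7.5]
gripper_width: 0.318
gripper_force: 30.0
```

Emit:
{"op": "servo_tool", "data": {"series": [{"x":0.7,"y":0,"z":0,"twist":0,"fingers":20}]}}

```text
time_s: 8.5
ee_pos: [0.4784, 0.1395, 0.0228]
orientation: [[0.138, 0.99, -0.0], [0.99, -0.138, -0.003], [-0.003, 0.0, -1.0]]
ft_force: [-0.0, -11.4, 8.2]
gripper_width: 0.316
gripper_force: 30.0
```

Emit:
{"op": "servo_tool", "data": {"series": [{"x":0.7,"y":0,"z":0,"twist":0,"fingers":20}]}}

```text
time_s: 8.6
ee_pos: [0.4784, 0.1395, 0.0228]
orientation: [[0.138, 0.99, -0.001], [0.99, -0.138, -0.004], [-0.004, -0.0, -1.0]]
ft_force: [-1.8, -14.2, 9.7]
gripper_width: 0.32
gripper_force: 30.0
```

Emit:
{"op": "servo_tool", "data": {"series": [{"x":0.7,"y":0,"z":0,"twist":0,"fingers":20}]}}

```text
time_s: 8.7
ee_pos: [0.4784, 0.1396, 0.0228]
orientation: [[0.137, 0.991, -0.001], [0.99, -0.137, -0.005], [-0.005, -0.0, -1.0]]
ft_force: [-2.5, -17.1, 10.4]
gripper_width: 0.315
gripper_force: 30.0
```

Emit:
{"op": "servo_tool", "data": {"series": [{"x":-1.8,"y":0,"z":0,"twist":0,"fingers":20},{"x":0,"y":0,"z":0,"twist":0,"fingers":20},{"x":0,"y":0,"z":0,"twist":0,"fingers":64},{"x":0,"y":0,"z":0,"twist":0,"fingers":64},{"x":0,"y":0,"z":0,"twist":0,"fingers":64}]}}

```text
time_s: 9.2
ee_pos: [0.4776, 0.141, 0.022]
orientation: [[0.139, 0.99, -0.001], [0.99, -0.139, 0.0], [0.0, -0.001, -1.0]]
ft_force: [-0.1, -0.3, -1.0]
gripper_width: 0.508
gripper_force: 0.0
```

Emit:
{"op": "servo_tool", "data": {"series": [{"x":0,"y":0,"z":-20,"twist":0,"fingers":64},{"x":0,"y":0,"z":-40,"twist":0,"fingers":64},{"x":0,"y":0,"z":-45,"twist":0,"fingers":64},{"x":0,"y":0,"z":0,"twist":0,"fingers":64}]}}

```text
time_s: 9.6
ee_pos: [0.4826, 0.1419, 0.1339]
orientation: [[0.138, 0.99, 0.011], [0.99, -0.138, 0.002], [0.003, 0.011, -1.0]]
ft_force: [1.8, 0.5, 0.2]
gripper_width: 0.724
gripper_force: 0.0
```

```bash
python3 - <<'E'
from h import *
S=shot("scene");T=shot("top");s=S["img"];t=T["img"]
r=lambda i,x,y,w,h,k:cv2.resize(i[y:y+h,x:x+w,::-1],None,fx=k,fy=k,interpolation=cv2.INTER_CUBIC)
cv2.imwrite("pics/crop4.png",np.vstack([r(t,220,255,100,35,8),r(s,355,220,100,40,8)]))
o=manip.observe();print(o)
E
```

```text
{'time_s': 9.7, 'joint_positions': array([7.37151145e+00, 1.81753215e+00, 1.12132711e+02, 1.30261072e-02,
       6.58901898e+01, 1.53162381e+01]), 'dq': array([-0.0111759 ,  2.17211113,  2.47105724, -0.11218262, -0.17973026,
        0.06690469]), 'joint_efforts': array([-1.23187836e-02, -3.85459936e+01, -3.70453727e+01,  8.58219503e-02,
       -2.91984557e-02,  2.50334924e-03]), 'ee_pos': array([0.47905696, 0.1412992 , 0.12860885]), 'orientation': array([[ 1.38308134e-01,  9.90385469e-01,  2.73533072e-03],
       [ 9.90388804e-01, -1.38310155e-01,  5.63119459e-04],
       [ 9.36029346e-04,  2.63115692e-03, -9.99996100e-01]]), 'ft_force': array([-0.4789832 , -0.63052445, -0.39234152]), 'torque': array([ 0.00251033, -0.08771685, -0.00685551]), 'gripper_force': 0.0, 'gripper_width': 0.7305416173724303}
```

View pics/crop4.png

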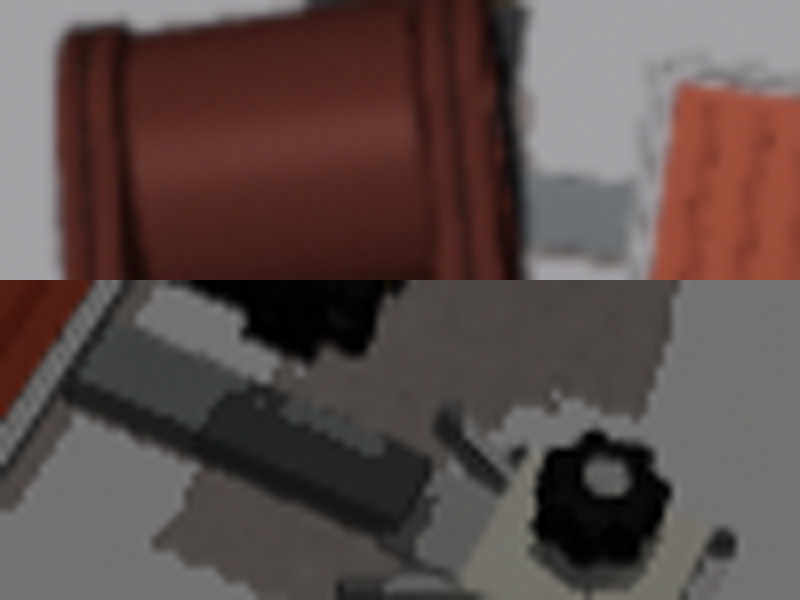

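Emit:
{"op": "servo_tool", "data": {"series": [{"x":33,"y":0.4,"z":0,"twist":0,"fingers":66},{"x":33,"y":0.4,"z":0,"twist":0,"fingers":66},{"x":32.6,"y":0.4,"z":0,"twist":0,"fingers":66},{"x":0,"y":0,"z":0,"twist":-0.148,"fingers":66},{"x":0,"y":0,"z":0,"twist":-0.148,"fingers":66}]}}

```text
time_s: 10.2
ee_pos: [0.4913, 0.2392, 0.1248]
orientation: [[-0.164, 0.986, -0.004], [0.986, 0.164, -0.001], [-0.001, -0.004, -1.0]]
ft_force: [0.1, 0.1, -0.1]
gripper_width: 0.761
gripper_force: 0.0
```

Emit:
{"op": "servo_tool", "data": {"series": [{"x":0,"y":0,"z":0,"twist":-0.148,"fingers":66},{"x":0,"y":0,"z":0,"twist":-0.148,"fingers":66},{"x":0,"y":0,"z":0,"twist":-0.148,"fingers":66},{"x":0,"y":0,"z":0,"twist":-0.148,"fingers":66},{"x":0,"y":0,"z":0,"twist":-0.148,"fingers":66}]}}

```text
time_s: 10.7
ee_pos: [0.4914, 0.2381, 0.1248]
orientation: [[-0.785, 0.619, -0.004], [0.619, 0.785, -0.001], [0.003, -0.004, -1.0]]
ft_force: [-0.4, -1.0, 0.9]
gripper_width: 0.759
gripper_force: 0.0
```

Emit:
{"op": "servo_tool", "data": {"series": [{"x":0,"y":0,"z":0,"twist":-0.148,"fingers":66},{"x":0,"y":0,"z":0,"twist":-0.148,"fingers":66},{"x":0,"y":0,"z":0,"twist":-0.148,"fingers":66},{"x":0,"y":0,"z":0,"twist":-0.148,"fingers":66},{"x":0,"y":0,"z":0,"twist":-0.148,"fingers":66}]}}

```text
time_s: 11.2
ee_pos: [0.4914, 0.238, 0.1248]
orientation: [[-0.997, -0.072, -0.004], [-0.072, 0.997, -0.001], [0.004, -0.001, -1.0]]
ft_force: [0.2, -0.1, -0.4]
gripper_width: 0.758
gripper_force: 0.0
```

Emit:
{"op": "servo_tool", "data": {"series": [{"x":0,"y":0,"z":0,"twist":-0.148,"fingers":66},{"x":0,"y":0,"z":0,"twist":-0.148,"fingers":66},{"x":0,"y":0,"z":0,"twist":-0.148,"fingers":66},{"x":0,"y":0,"z":0,"twist":-0.148,"fingers":66},{"x":0,"y":0,"z":0,"twist":-0.148,"fingers":66}]}}

```text
time_s: 11.7
ee_pos: [0.4914, 0.238, 0.1249]
orientation: [[-0.688, -0.726, -0.004], [-0.726, 0.688, -0.001], [0.004, 0.002, -1.0]]
ft_force: [-0.6, 0.8, -0.2]
gripper_width: 0.757
gripper_force: 0.0
```

Emit:
{"op": "servo_tool", "data": {"series": [{"x":0,"y":0,"z":0,"twist":-0.148,"fingers":66},{"x":0,"y":0,"z":0,"twist":-0.148,"fingers":66},{"x":0,"y":0,"z":0,"twist":-0.148,"fingers":66},{"x":0,"y":0,"z":0,"twist":-0.148,"fingers":66},{"x":0,"y":0,"z":0,"twist":0,"fingers":66}]}}

```text
time_s: 12.2
ee_pos: [0.4916, 0.2381, 0.1251]
orientation: [[-0.171, -0.985, -0.004], [-0.985, 0.171, -0.001], [0.002, 0.004, -1.0]]
ft_force: [-0.1, -0.2, -0.3]
gripper_width: 0.755
gripper_force: 0.0
```

```bash
python3 -c "
from h import *
o=manip.observe();print(o['ee_pos'],o['orientation'],o['joint_positions'],o['torque'])"
```

```text
[0.49156731 0.23809461 0.12513797] [[-0.17072461 -0.98531109 -0.0038937 ]
 [-0.98531727  0.17072996 -0.00108095]
 [ 0.00172984  0.00365199 -0.99999184]] [ 1.75647699e+01  8.65914029e+00  1.05170158e+02  9.03528606e-03
  6.64020841e+01 -1.52608716e+02] [ 0.12854783 -0.00091117 -0.01172083]
```

Emit:
{"op": "servo_tool", "data": {"series": [{"x":-0.6,"y":-0.8,"z":25,"twist":0,"fingers":66},{"x":0,"y":0,"z":20,"twist":0,"fingers":66},{"x":0,"y":0,"z":15,"twist":0,"fingers":66},{"x":0,"y":0,"z":9,"twist":0,"fingers":66},{"x":0,"y":0,"z":0,"twist":0,"fingers":66}]}}

```text
time_s: 12.7
ee_pos: [0.4926, 0.2385, 0.0566]
orientation: [[-0.173, -0.985, -0.003], [-0.985, 0.173, -0.001], [0.002, 0.003, -1.0]]
ft_force: [0.1, -0.5, 0.3]
gripper_width: 0.763
gripper_force: 0.0
```

Emit:
{"op": "servo_tool", "data": {"series": [{"x":0,"y":0,"z":0,"twist":0,"fingers":46},{"x":0,"y":0,"z":0,"twist":0,"fingers":42},{"x":0,"y":0,"z":0,"twist":0,"fingers":32},{"x":0,"y":0,"z":0,"twist":0,"fingers":32},{"x":0,"y":0,"z":0,"twist":0,"fingers":32}]}}

```text
time_s: 13.2
ee_pos: [0.4935, 0.2393, 0.0593]
orientation: [[-0.172, -0.985, -0.001], [-0.985, 0.172, 0.001], [-0.0, 0.001, -1.0]]
ft_force: [-4.7, 0.8, 5.2]
gripper_width: 0.456
gripper_force: 30.0
```

```bash
python3 -c "
from h import *
o=manip.observe();print(o['ee_pos'],o['ft_force'],o['torque'],o['gripper_width']*87,o['gripper_force'])"
```

```text
[0.49349383 0.23929792 0.05927935] [-4.66682729  0.75976245  5.19538132] [0.25149933 0.74016925 0.03013963] 39.65763948140366 29.972131568938494
```

Emit:
{"op": "servo_tool", "data": {"series": [{"x":0,"y":-0.9,"z":0,"twist":0.05,"fingers":32},{"x":0,"y":0,"z":0.2,"twist":0.1,"fingers":32},{"x":0,"y":0,"z":0.2,"twist":0.12,"fingers":32},{"x":0,"y":0,"z":0.2,"twist":0.12,"fingers":32}]}}

```text
time_s: 13.6
ee_pos: [0.4943, 0.239, 0.0586]
orientation: [[-0.537, -0.843, -0.001], [-0.843, 0.537, -0.0], [0.001, 0.001, -1.0]]
ft_force: [-3.0, 1.1, 5.6]
gripper_width: 0.455
gripper_force: 30.0
```

```bash
cat > o.py <<'E'
from h import *
o=manip.observe();print(o['time_s'],o['ee_pos'].round(4),o['ft_force'].round(1),o['torque'].round(3),(o['gripper_width']*87).round(1),o['gripper_force'].round(1),'j6',o['joint_positions'][5].round(1),'yaw',np.degrees(np.arctan2(o['orientation'][1,0],o['orientation'][0,0])).round(2))
E
python3 o.py
```

```text
Traceback (most recent call last):
  File "o.py", line 2, in <module>
    o=manip.observe();print(o['time_s'],o['ee_pos'].round(4),o['ft_force'].round(1),o['torque'].round(3),(o['gripper_width']*87).round(1),o['gripper_force'].round(1),'j6',o['joint_positions'][5].round(1),'yaw',np.degrees(np.arctan2(o['orientation'][1,0],o['orientation'][0,0])).round(2))
                                                                                                         ^^^^^^^^^^^^^^^^^^^^^^^^^^^^^
AttributeError: 'float' object has no attribute 'round'
```

Emit:
{"op": "servo_tool", "data": {"series": [{"x":0,"y":0,"z":0.27,"twist":0.14,"fingers":32},{"x":0,"y":0,"z":0.27,"twist":0.14,"fingers":32},{"x":0,"y":0,"z":0.27,"twist":0.14,"fingers":32},{"x":0,"y":0,"z":0.27,"twist":0.14,"fingers":32},{"x":0,"y":0,"z":0.27,"twist":0.14,"fingers":32}]}}

```text
time_s: 14.1
ee_pos: [0.495, 0.2378, 0.0572]
orientation: [[-0.954, -0.299, 0.0], [-0.299, 0.954, -0.002], [0.0, -0.002, -1.0]]
ft_force: [-1.9, -5.3, 4.5]
gripper_width: 0.454
gripper_force: 30.0
```

Emit:
{"op": "servo_tool", "data": {"series": [{"x":0,"y":0,"z":0.27,"twist":0.14,"fingers":32},{"x":0,"y":0,"z":0.27,"twist":0.14,"fingers":32},{"x":0,"y":0,"z":0.27,"twist":0.14,"fingers":32}]}}

```text
time_s: 14.4
ee_pos: [0.4949, 0.237, 0.0564]
orientation: [[-0.993, 0.116, -0.0], [0.116, 0.993, -0.004], [-0.0, -0.004, -1.0]]
ft_force: [-3.3, -8.3, 5.4]
gripper_width: 0.451
gripper_force: 30.0
```

```bash
sed -i 's/(o\[.gripper_width.\]\*87).round(1)/round(o["gripper_width"]*87,1)/;s/o\[.gripper_force.\].round(1)/o["gripper_force"]/' o.py; python3 o.py
```

```text
14.4 [0.4949 0.237  0.0564] [-3.3 -8.3  5.4] [-1.749  0.317  0.16 ] 39.3 29.953008284792304 j6 -65.7 yaw 173.32
```

Emit:
{"op": "servo_tool", "data": {"series": [{"x":0.3,"y":-1,"z":0.27,"twist":0.14,"fingers":32},{"x":0,"y":0,"z":0.27,"twist":0.14,"fingers":32},{"x":0,"y":0,"z":0.27,"twist":0.14,"fingers":32},{"x":0,"y":0,"z":0.27,"twist":0.14,"fingers":32},{"x":0,"y":0,"z":0.27,"twist":0.14,"fingers":32}]}}

```text
time_s: 14.9
ee_pos: [0.4939, 0.2359, 0.055]
orientation: [[-0.685, 0.729, -0.002], [0.729, 0.685, -0.004], [-0.002, -0.004, -1.0]]
ft_force: [-3.8, -7.5, 9.1]
gripper_width: 0.452
gripper_force: 30.0
```

Emit:
{"op": "servo_tool", "data": {"series": [{"x":0,"y":0,"z":0.27,"twist":0.14,"fingers":32},{"x":0,"y":0,"z":0.27,"twist":0.14,"fingers":32},{"x":0,"y":0,"z":0.27,"twist":0.14,"fingers":32}]}}

```text
time_s: 15.2
ee_pos: [0.4932, 0.2357, 0.0541]
orientation: [[-0.328, 0.945, -0.004], [0.945, 0.328, -0.004], [-0.003, -0.005, -1.0]]
ft_force: [-6.3, -9.3, 10.0]
gripper_width: 0.454
gripper_force: 29.9
```

```bash
python3 o.py
```

```text
15.2 [0.4932 0.2357 0.0541] [-6.3 -9.3 10. ] [-1.741  1.447  0.109] 39.5 29.948476357385516 j6 -1.7 yaw 109.13
```

Emit:
{"op": "servo_tool", "data": {"series": [{"x":-0.8,"y":-0.8,"z":0.2,"twist":0.14,"fingers":32},{"x":0,"y":0,"z":0.22,"twist":0.14,"fingers":32},{"x":0,"y":0,"z":0.22,"twist":0.14,"fingers":32},{"x":0,"y":0,"z":0.22,"twist":0.14,"fingers":32}]}}

```text
time_s: 15.6
ee_pos: [0.4922, 0.2356, 0.0531]
orientation: [[0.224, 0.974, -0.004], [0.974, -0.224, -0.003], [-0.003, -0.004, -1.0]]
ft_force: [-7.2, -5.6, 10.4]
gripper_width: 0.452
gripper_force: 29.9
```

Emit:
{"op": "servo_tool", "data": {"series": [{"x":0,"y":0,"z":0.22,"twist":0.14,"fingers":32},{"x":0,"y":0,"z":0.22,"twist":0.14,"fingers":32},{"x":0,"y":0,"z":0.22,"twist":0.14,"fingers":32}]}}

```text
time_s: 15.9
ee_pos: [0.4917, 0.236, 0.0523]
orientation: [[0.602, 0.798, -0.005], [0.798, -0.602, -0.002], [-0.005, -0.003, -1.0]]
ft_force: [-9.5, -3.5, 10.0]
gripper_width: 0.451
gripper_force: 29.9
```

```bash
python3 o.py
```

```text
15.9 [0.4917 0.236  0.0523] [-9.5 -3.5 10. ] [-0.41   1.846  0.122] 39.2 29.947342285886407 j6 54.4 yaw 52.96
```

Emit:
{"op": "servo_tool", "data": {"series": [{"x":-0.5,"y":-0.6,"z":0.17,"twist":0.1,"fingers":32},{"x":0,"y":0,"z":0.17,"twist":0.1,"fingers":32},{"x":0,"y":0,"z":0.17,"twist":0.1,"fingers":32}]}}

```text
time_s: 16.2
ee_pos: [0.4912, 0.2364, 0.0518]
orientation: [[0.81, 0.586, -0.004], [0.586, -0.81, -0.001], [-0.004, -0.002, -1.0]]
ft_force: [-8.7, -1.4, 8.9]
gripper_width: 0.449
gripper_force: 30.0
```

```bash
python3 o.py
```

```text
16.2 [0.4912 0.2364 0.0518] [-8.7 -1.4  8.9] [-0.086  1.521  0.142] 39.1 29.95211537461728 j6 71.5 yaw 35.86
```

Emit:
{"op": "servo_tool", "data": {"series": [{"x":-0.4,"y":-0.3,"z":0.17,"twist":0.1,"fingers":32},{"x":0,"y":0,"z":0.17,"twist":0.1,"fingers":32}]}}

```text
time_s: 16.4
ee_pos: [0.491, 0.2367, 0.0515]
orientation: [[0.911, 0.413, -0.004], [0.413, -0.911, -0.0], [-0.004, -0.001, -1.0]]
ft_force: [-7.6, -0.2, 6.6]
gripper_width: 0.453
gripper_force: 30.0
```

```bash
python3 o.py
```

```text
16.4 [0.491  0.2367 0.0515] [-7.6 -0.2  6.6] [0.161 1.363 0.177] 39.4 29.95444388128817 j6 83.0 yaw 24.4
```

Emit:
{"op": "servo_tool", "data": {"series": [{"x":0,"y":0,"z":0.17,"twist":0.1,"fingers":32}]}}

```text
time_s: 16.5
ee_pos: [0.4909, 0.2368, 0.0513]
orientation: [[0.947, 0.32, -0.004], [0.32, -0.947, -0.0], [-0.004, -0.001, -1.0]]
ft_force: [-7.2, -0.7, 6.6]
gripper_width: 0.448
gripper_force: 30.0
```

```bash
python3 o.py
```

```text
16.5 [0.4909 0.2368 0.0513] [-7.2 -0.7  6.6] [0.291 1.369 0.176] 39.0 29.954835986718535 j6 88.7 yaw 18.67
```

Emit:
{"op": "servo_tool", "data": {"series": [{"x":-0.5,"y":-0.3,"z":0.18,"twist":0.1,"fingers":32},{"x":0,"y":0,"z":0.18,"twist":0.1,"fingers":32}]}}

```text
time_s: 16.7
ee_pos: [0.4908, 0.2372, 0.051]
orientation: [[0.992, 0.126, -0.003], [0.126, -0.992, 0.0], [-0.003, -0.001, -1.0]]
ft_force: [-5.6, -0.4, 4.6]
gripper_width: 0.449
gripper_force: 30.0
```

```bash
python3 o.py
```

```text
16.7 [0.4908 0.2372 0.051 ] [-5.6 -0.4  4.6] [0.48  1.062 0.091] 39.0 29.957745149731636 j6 100.2 yaw 7.21
```

Emit:
{"op": "servo_tool", "data": {"series": [{"x":-0.3,"y":-0.2,"z":0.18,"twist":0.1,"fingers":32},{"x":0,"y":0,"z":0.18,"twist":0.1,"fingers":32}]}}

```text
time_s: 16.9
ee_pos: [0.4908, 0.2376, 0.0508]
orientation: [[0.997, -0.074, -0.002], [-0.074, -0.997, 0.001], [-0.002, -0.001, -1.0]]
ft_force: [-5.1, 1.1, 5.6]
gripper_width: 0.452
gripper_force: 30.0
```

```bash
python3 o.py
```

```text
16.9 [0.4908 0.2376 0.0508] [-5.1  1.1  5.6] [0.541 0.933 0.121] 39.4 29.95774481445551 j6 111.7 yaw -4.25
```

Emit:
{"op": "servo_tool", "data": {"series": [{"x":0,"y":0,"z":0.18,"twist":0.1,"fingers":32},{"x":0,"y":0,"z":0.18,"twist":0.1,"fingers":32}]}}

```text
time_s: 17.1
ee_pos: [0.4909, 0.2379, 0.0507]
orientation: [[0.963, -0.271, -0.002], [-0.271, -0.963, 0.001], [-0.002, -0.001, -1.0]]
ft_force: [-5.6, 2.6, 7.1]
gripper_width: 0.452
gripper_force: 30.0
```

```bash
python3 o.py
```

```text
17.1 [0.4909 0.2379 0.0507] [-5.6  2.6  7.1] [0.719 0.974 0.267] 39.3 29.95639442000538 j6 123.2 yaw -15.7
```

Emit:
{"op": "servo_tool", "data": {"series": [{"x":0,"y":0,"z":0.05,"twist":0.05,"fingers":32}]}}

```text
time_s: 17.2
ee_pos: [0.491, 0.238, 0.0507]
orientation: [[0.948, -0.318, -0.001], [-0.318, -0.948, 0.001], [-0.002, -0.001, -1.0]]
ft_force: [-4.6, 3.2, 5.1]
gripper_width: 0.453
gripper_force: 30.0
```

```bash
python3 o.py
```

```text
17.2 [0.491  0.238  0.0507] [-4.6  3.2  5.1] [0.768 0.901 0.251] 39.4 29.960852824151516 j6 126.0 yaw -18.53
```

Emit:
{"op": "servo_tool", "data": {"series": [{"x":0,"y":0,"z":0.05,"twist":0.05,"fingers":32}]}}

```text
time_s: 17.3
ee_pos: [0.491, 0.238, 0.0506]
orientation: [[0.932, -0.363, -0.001], [-0.363, -0.932, 0.001], [-0.002, -0.001, -1.0]]
ft_force: [-4.9, 2.7, 4.5]
gripper_width: 0.452
gripper_force: 30.0
```

```bash
python3 o.py; python3 o.py
```

```text
17.3 [0.491  0.238  0.0506] [-4.9  2.7  4.5] [0.814 0.896 0.272] 39.4 29.960333537310362 j6 128.8 yaw -21.31
17.3 [0.491  0.238  0.0506] [-4.9  2.7  4.5] [0.814 0.896 0.272] 39.4 29.960333537310362 j6 128.8 yaw -21.31
```

Emit:
{"op": "servo_tool", "data": {"series": [{"x":0,"y":0,"z":0.1,"twist":0.07,"fingers":32}]}}

```text
time_s: 17.4
ee_pos: [0.4911, 0.2382, 0.0506]
orientation: [[0.904, -0.428, -0.001], [-0.428, -0.904, 0.002], [-0.002, -0.001, -1.0]]
ft_force: [-5.6, 4.2, 5.8]
gripper_width: 0.453
gripper_force: 30.0
```

```bash
python3 o.py
```

```text
17.4 [0.4911 0.2382 0.0506] [-5.6  4.2  5.8] [0.863 0.908 0.284] 39.4 29.95867228601128 j6 132.8 yaw -25.33
```

Emit:
{"op": "servo_tool", "data": {"series": [{"x":0,"y":0,"z":0.1,"twist":0.06,"fingers":32}]}}

```text
time_s: 17.5
ee_pos: [0.4912, 0.2382, 0.0506]
orientation: [[0.876, -0.482, -0.001], [-0.482, -0.876, 0.002], [-0.002, -0.001, -1.0]]
ft_force: [-5.1, 3.2, 6.7]
gripper_width: 0.451
gripper_force: 30.0
```

```bash
python3 o.py
```

```text
17.5 [0.4912 0.2382 0.0506] [-5.1  3.2  6.7] [0.898 0.882 0.338] 39.2 29.959467435255647 j6 136.2 yaw -28.79
```

Emit:
{"op": "servo_tool", "data": {"series": [{"x":0,"y":0,"z":0,"twist":0.05,"fingers":32}]}}

```text
time_s: 17.6
ee_pos: [0.4912, 0.2383, 0.0506]
orientation: [[0.851, -0.524, -0.001], [-0.524, -0.851, 0.002], [-0.002, -0.001, -1.0]]
ft_force: [-4.8, 3.8, 5.3]
gripper_width: 0.454
gripper_force: 30.0
```

```bash
python3 o.py
```

```text
17.6 [0.4912 0.2383 0.0506] [-4.8  3.8  5.3] [0.94  0.721 0.332] 39.5 29.961527637206018 j6 139.1 yaw -31.63
```

Emit:
{"op": "servo_tool", "data": {"series": [{"x":0,"y":0,"z":0,"twist":0.07,"fingers":32}]}}

```text
time_s: 17.7
ee_pos: [0.4913, 0.2384, 0.0505]
orientation: [[0.813, -0.583, -0.001], [-0.583, -0.813, 0.002], [-0.002, -0.001, -1.0]]
ft_force: [-3.8, 4.1, 4.4]
gripper_width: 0.451
gripper_force: 30.0
```

```bash
python3 o.py
```

```text
17.7 [0.4913 0.2384 0.0505] [-3.8  4.1  4.4] [1.064 0.735 0.337] 39.2 29.96116147376597 j6 143.1 yaw -35.63
```

Emit:
{"op": "servo_tool", "data": {"series": [{"x":0,"y":0,"z":0,"twist":0,"fingers":64},{"x":0,"y":0,"z":0,"twist":0,"fingers":64},{"x":0,"y":0,"z":0,"twist":0,"fingers":64},{"x":0,"y":0,"z":0,"twist":0,"fingers":64}]}}

```text
time_s: 18.1
ee_pos: [0.4919, 0.2369, 0.0497]
orientation: [[0.814, -0.581, 0.0], [-0.581, -0.814, -0.0], [0.0, -0.0, -1.0]]
ft_force: [-0.3, -0.1, -0.8]
gripper_width: 0.701
gripper_force: 0.0
```

```bash
python3 o.py
```

```text
18.1 [0.4919 0.2369 0.0497] [-0.3 -0.1 -0.8] [ 0.107  0.027 -0.026] 61.0 0.0 j6 143.0 yaw -35.52
```

Emit:
{"op": "servo_tool", "data": {"series": [{"x":0,"y":0,"z":-30,"twist":0,"fingers":64},{"x":0,"y":0,"z":-40,"twist":0,"fingers":64},{"x":0,"y":0,"z":-40,"twist":0,"fingers":64},{"x":0,"y":0,"z":0,"twist":0,"fingers":64}]}}

```text
time_s: 18.5
ee_pos: [0.496, 0.2382, 0.1665]
orientation: [[0.814, -0.581, 0.011], [-0.581, -0.814, 0.003], [0.007, -0.009, -1.0]]
ft_force: [1.2, 0.7, 0.8]
gripper_width: 0.735
gripper_force: 0.0
```

```bash
python3 - <<'E'
from h import *
S=shot("scene");s=S["img"]
s0=cv2.imread("pics/scene0.png")
r=lambda i:cv2.resize(i[220:280,385:465],None,fx=5,fy=5,interpolation=cv2.INTER_CUBIC)
cv2.imwrite("pics/crop5.png",np.hstack([r(s0),r(s[:,:,::-1])]))
for z in(.065,.0555):print(proj(S,[.4968,.2383,z]))
E
python3 o.py
```

```text
[430.43125763 244.26983094]
[429.71193286 246.54425139]
18.55 [0.4944 0.2377 0.1635] [-0.1 -0.7 -0.4] [ 0.113  0.079 -0.001] 64.2 0.0 j6 143.0 yaw -35.53
```

View pics/crop5.png

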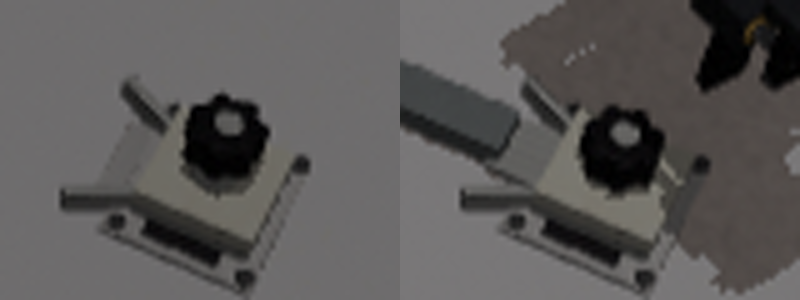

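The knob sank ≈2.2 px (≈9 mm), the tongue is in the slot, and the tool is clear. The torque levelled off near 0.33 Nm on an off-centre grip, so I'll regrip centred and confirm.

Emit:
{"op": "servo_tool", "data": {"series": [{"x":0,"y":0,"z":0,"twist":-0.145,"fingers":64},{"x":0,"y":0,"z":0,"twist":-0.145,"fingers":64},{"x":0,"y":0,"z":0,"twist":-0.145,"fingers":64},{"x":0,"y":0,"z":0,"twist":-0.145,"fingers":64},{"x":0,"y":0,"z":0,"twist":-0.145,"fingers":64}]}}

```text
time_s: 19.05
ee_pos: [0.4909, 0.2366, 0.1579]
orientation: [[0.994, 0.111, -0.003], [0.111, -0.994, -0.001], [-0.003, 0.001, -1.0]]
ft_force: [-0.1, 0.3, 0.1]
gripper_width: 0.74
gripper_force: 0.0
```

Emit:
{"op": "servo_tool", "data": {"series": [{"x":0,"y":0,"z":0,"twist":-0.145,"fingers":64},{"x":0,"y":0,"z":0,"twist":-0.145,"fingers":64},{"x":0,"y":0,"z":0,"twist":-0.145,"fingers":64},{"x":0,"y":0,"z":0,"twist":-0.145,"fingers":64},{"x":0,"y":0,"z":0,"twist":-0.145,"fingers":64}]}}

```text
time_s: 19.55
ee_pos: [0.4909, 0.2366, 0.1579]
orientation: [[0.671, 0.742, -0.003], [0.742, -0.671, -0.001], [-0.002, -0.001, -1.0]]
ft_force: [-0.0, 1.0, -0.5]
gripper_width: 0.734
gripper_force: 0.0
```

Emit:
{"op": "servo_tool", "data": {"series": [{"x":0,"y":0,"z":40,"twist":0,"fingers":64},{"x":0,"y":0,"z":30,"twist":0,"fingers":64},{"x":0,"y":0,"z":0,"twist":0,"fingers":64},{"x":0,"y":0,"z":0,"twist":0,"fingers":64},{"x":0,"y":0,"z":0,"twist":0,"fingers":64}]}}

```text
time_s: 20.05
ee_pos: [0.4928, 0.2373, 0.091]
orientation: [[0.675, 0.738, 0.002], [0.738, -0.675, 0.001], [0.002, 0.001, -1.0]]
ft_force: [0.1, 0.3, 0.3]
gripper_width: 0.736
gripper_force: 0.0
```

```bash
python3 o.py; python3 -c "
from h import *
o=manip.observe();d=o['orientation'].T@(np.array([.4928,.2373,.0500])-o['ee_pos']);print(d*1000)"
```

```text
20.05 [0.4928 0.2373 0.091 ] [0.1 0.3 0.3] [-0.025 -0.077  0.029] 64.0 0.0 j6 59.9 yaw 47.54
[-8.11355337e-02 -3.84614078e-02  4.10456891e+01]
```

Emit:
{"op": "servo_tool", "data": {"series": [{"x":0,"y":0,"z":25,"twist":0,"fingers":64},{"x":0,"y":0,"z":16,"twist":0,"fingers":64},{"x":0,"y":0,"z":0,"twist":0,"fingers":64},{"x":0,"y":0,"z":0,"twist":0,"fingers":64},{"x":0,"y":0,"z":0,"twist":0,"fingers":64}]}}

```text
time_s: 20.55
ee_pos: [0.4933, 0.2375, 0.0507]
orientation: [[0.675, 0.738, 0.003], [0.738, -0.675, 0.001], [0.003, 0.002, -1.0]]
ft_force: [-0.6, -0.5, 0.8]
gripper_width: 0.733
gripper_force: 0.0
```

```bash
python3 o.py; python3 -c "
from h import *
o=manip.observe();d=o['orientation'].T@(np.array([.4928,.2373,.0490])-o['ee_pos']);print(d*1000)"
```

```text
20.55 [0.4933 0.2375 0.0507] [-0.6 -0.5  0.8] [-0.028  0.019  0.034] 63.8 0.0 j6 59.9 yaw 47.55
[-0.46734083 -0.18970523  1.65395098]
```

Emit:
{"op": "servo_tool", "data": {"series": [{"x":-0.5,"y":-0.2,"z":1.5,"twist":0,"fingers":44},{"x":0,"y":0,"z":0,"twist":0,"fingers":42},{"x":0,"y":0,"z":0,"twist":0,"fingers":32},{"x":0,"y":0,"z":0,"twist":0,"fingers":32},{"x":0,"y":0,"z":0,"twist":0,"fingers":32}]}}

```text
time_s: 21.05
ee_pos: [0.4917, 0.2366, 0.0475]
orientation: [[0.675, 0.738, 0.001], [0.738, -0.675, -0.0], [0.0, 0.001, -1.0]]
ft_force: [0.8, -2.1, 2.3]
gripper_width: 0.453
gripper_force: 30.0
```

```bash
python3 o.py
```

```text
21.05 [0.4917 0.2366 0.0475] [ 0.8 -2.1  2.3] [-0.343 -0.255  0.007] 39.4 29.999871980398893 j6 59.9 yaw 47.55
```

Emit:
{"op": "servo_tool", "data": {"series": [{"x":0,"y":0,"z":0,"twist":0.05,"fingers":32},{"x":0,"y":0,"z":0,"twist":0,"fingers":32}]}}

```text
time_s: 21.25
ee_pos: [0.4917, 0.2366, 0.0475]
orientation: [[0.711, 0.703, 0.001], [0.703, -0.711, -0.0], [0.0, 0.001, -1.0]]
ft_force: [0.8, -1.5, 1.8]
gripper_width: 0.455
gripper_force: 30.0
```

```bash
python3 o.py
```

```text
21.25 [0.4917 0.2366 0.0475] [ 0.8 -1.5  1.8] [-0.414 -0.228  0.188] 39.5 30.000481065362692 j6 62.8 yaw 44.67
```

Emit:
{"op": "servo_tool", "data": {"series": [{"x":0,"y":0,"z":0.1,"twist":0.05,"fingers":32},{"x":0,"y":0,"z":0,"twist":0,"fingers":32}]}}

```text
time_s: 21.45
ee_pos: [0.4917, 0.2366, 0.0474]
orientation: [[0.745, 0.667, 0.001], [0.667, -0.745, -0.0], [0.0, 0.001, -1.0]]
ft_force: [0.5, -2.8, 3.1]
gripper_width: 0.454
gripper_force: 30.0
```

```bash
python3 o.py
```

```text
21.45 [0.4917 0.2366 0.0474] [ 0.5 -2.8  3.1] [-0.492 -0.188  0.21 ] 39.5 30.000190939754248 j6 65.6 yaw 41.87
```

Emit:
{"op": "servo_tool", "data": {"series": [{"x":0,"y":0,"z":0.1,"twist":0.05,"fingers":32},{"x":0,"y":0,"z":0.1,"twist":0.05,"fingers":32}]}}

```text
time_s: 21.65
ee_pos: [0.4916, 0.2367, 0.0474]
orientation: [[0.808, 0.59, 0.001], [0.59, -0.808, -0.0], [0.0, 0.001, -1.0]]
ft_force: [-0.7, -2.2, 4.9]
gripper_width: 0.451
gripper_force: 30.0
```

```bash
python3 o.py
```

```text
21.65 [0.4916 0.2367 0.0474] [-0.7 -2.2  4.9] [-0.449 -0.043  0.448] 39.3 29.995695278048515 j6 71.3 yaw 36.13
```

Torque is 0.45 Nm, which is finger-tight. Releasing and checking.

Emit:
{"op": "servo_tool", "data": {"series": [{"x":0,"y":0,"z":0,"twist":0,"fingers":64},{"x":0,"y":0,"z":0,"twist":0,"fingers":64},{"x":0,"y":0,"z":0,"twist":0,"fingers":64},{"x":0,"y":0,"z":0,"twist":0,"fingers":64}]}}

```text
time_s: 22.05
ee_pos: [0.4909, 0.2368, 0.0465]
orientation: [[0.808, 0.59, -0.001], [0.59, -0.808, 0.0], [-0.001, -0.0, -1.0]]
ft_force: [-0.2, 1.4, -0.4]
gripper_width: 0.696
gripper_force: 0.0
```

Emit:
{"op": "servo_tool", "data": {"series": [{"x":0,"y":0,"z":-30,"twist":0,"fingers":64},{"x":0,"y":0,"z":-40,"twist":0,"fingers":64},{"x":0,"y":0,"z":-40,"twist":0,"fingers":64},{"x":0,"y":0,"z":0,"twist":0,"fingers":64},{"x":0,"y":0,"z":0,"twist":0,"fingers":64}]}}

```text
time_s: 22.55
ee_pos: [0.492, 0.2371, 0.1581]
orientation: [[0.808, 0.589, 0.003], [0.589, -0.808, 0.001], [0.003, 0.001, -1.0]]
ft_force: [-0.0, 0.0, -0.0]
gripper_width: 0.735
gripper_force: 0.0
```

```bash
python3 - <<'E'
from h import *
S=shot("scene","pics/s6.png");s=S["img"]
cv2.imwrite("pics/crop6.png",cv2.resize(s[150:290,225:465,::-1],None,fx=3.3,fy=3.3,interpolation=cv2.INTER_CUBIC))
E
python3 o.py
```

```text
22.6 [0.491  0.2368 0.1565] [-0.  1. -1.] [-0.025 -0.06  -0.005] 64.0 0.0 j6 71.3 yaw 36.11
```

View pics/crop6.png

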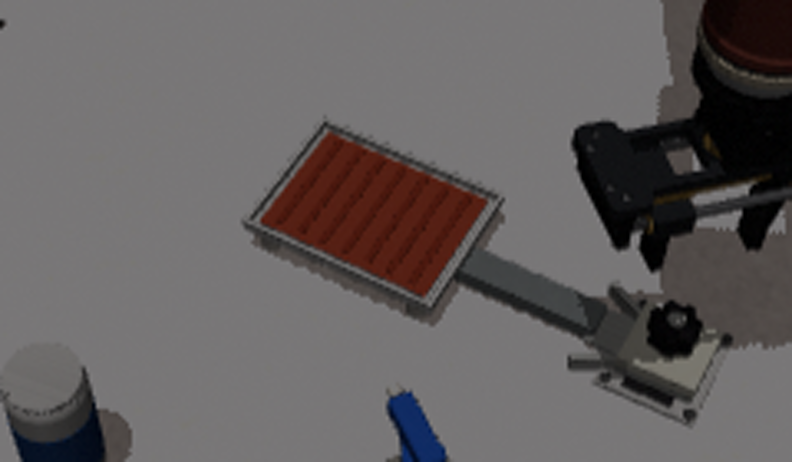

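The rest is in line in the bracket, the knob is down at about (675,325), the bystanders in view look undisturbed, and the gripper is clear. Handing in.

```bash
python3 -c "
from h import *
print(ticket.close_job())"
```

```text
the job is handed in; nothing more can be done
None
```

The job is handed in (the system gave no verdict): the rest's tongue is home against the bracket's stop, the thumbscrew is tightened to about 0.45 Nm, the gripper is clear of everything, and I moved none of the bystanders.

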